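Gauge the bin lid's gap and bar it

ROBOT

A 6-joint arm with a two-finger parallel gripper is mounted at the origin on the work surface. World frame = base frame: x ahead of the robot, y to its left, z up, the work surface at z = 0. Lengths are in mm, angles in degrees, forces in N, time in s.
With the tool pointing down it reaches from about 350 to 725 mm from the base axis. Payload 6 kg.
Tool frame: the origin (TCP) lies midway between the tips of the shut fingers; the grasp point (between the pads) lies 19 mm behind it; z points along the fingers, y is the direction in which the jaws open and shut (so a half turn about z gives the same grasp; the last joint's range is limited). The gripper opens to 85 mm and grips with 20 to 120 N. Pads are 22 mm wide; open, the fingers measure 114 mm over their backs; the gripper's body (76 mm by 85 mm) begins 54 mm behind the grasp point. The pads swing forward as they close: fully open they stand 13 mm farther back than shut.
Start: joints at [89.88, 2.303, 4.859, 0, -92.561, -19.12], TCP at [197.688, 566.474, 231.261] pointing down, gripper open.
Joint ranges: [-146.85, 146.85], [-73.84, 115.35], [-62.03, 85.46], [-188.31, 113.3], [-161.28, -10.13], [-171.36, 171.36]. Speed limits (degrees/s): [147.25, 147.25, 172.46, 180, 180, 180].

INTERFACE

Orientations are given as a 3x3 rotation matrix whose columns are the frame's x, y, z axes.
In Python, from rig import * gives the robot as it stands. The module is installed in compiled form; this text tells all that it offers.
- The arm moves only by the tool send_rows, never from a script. Its argument "increments" is a list of rows, each a list of 6 numbers: the shift along the tool's x, y, z in mm, then the turn, a rotation vector about the tool's x, y, z in degrees. A call has 1 to 12 rows; each row is the pose to reach, as a shift and turn from the pose measured when the call began, along the tool's axes at that moment; what a row does not reach only later rows make up. A row lasts 1/10 s, in which the tool goes at most 50 mm and 8.59 degrees, less where a joint would pass 70% of its speed; a pose out of reach is approached as far as the arm can. A call with a gripper value outside its range is refused whole. "gripper" is the closure, from -1 (fully open) to 1 (shut), so that 0 is half open, set as the call begins (left out, the last holds). The fingers move at their own pace and stop on an object; "squeeze" is the grip in N (left out, the last holds). Time passes only in rows, so rows that repeat a pose let the fingers close. It gives the time, the measured TCP pose, the force and the opening at its end, in the units of the state.
- get_state(): the state, without advancing time (a new reading comes with each control period).
- grab_frame(name): name is "side" or "top"; returns a dict with "frame" (480x640x3 uint8, red, green, blue), "mtx" (3x3 intrinsics, pixels), "world_to_cam" (4x4, takes a point from world to camera coordinates). Camera axes: x right, y down, z forward; pixel columns grow to the right and rows downward; lengths in mm; the calibration is good to about 2 mm. A picture is of the moment at which its call begins. There is no depth.
- sign_off(): hands the job in, once; it reports no verdict.
Trained networks look in a picture, given as the dict that the camera call returned (one of the last four; its "shot" number tells which), for a name from the list of things; names that differ only in an ending like _2 or _b are one class to them, and where a whole thing is asked for, a point or a joint stands for the part that bears it (a point fixed in the world has none). Each returns a list of dicts, best first, with "confidence" (0 to 1); they miss things now and then, are a little off and sometimes report something else, mostly with a low value. They report only what shows in the picture. A call takes as long as a camera call. They do not tell look-alikes from the thing itself.
- search_frame(picture, name): "position" ([column, row] in pixels, amid what is visible of it).
- landmark_of(picture, name): "position" ([column, row] in pixels: a listed point, or the origin of a listed thing).
The state is a dict: "clock": time; "q": joint angles; "joint_velocities": joint speeds; "effort": joint torques, N m; "eef_pos": TCP position; "tool_rot": TCP orientation; "ft_force": force on the tool from outside, world axes, zero at the start; "ft_torque": the same for the moment, N m; "opening": finger opening in mm.
Only numpy, scipy, OpenCV 4.12 (cv2) and the standard library are available. Lean on these libraries where they do the work, as an engineer would, in place of code of your own. Each camera call takes 0.05 s, during which the arm holds its last target. There are 200 camera calls.

TASK

The bin's soft-close lid has new rubber bumpers, and its gap has to be kept while their glue sets. Lay the gauge with the narrower blade on the bin's front sill, slide its blade into the gap between the two bumpers until its shoulders rest against them, then swing the retaining bar closed behind it, fully into its catch. Leave the other gauge, bottle, mug, tub and cans where they stand.

Things in the scene. Friction and masses are not known exactly. Their poses are not given: they have to be found in the camera images.
- bin: low stainless steel bin, fixed, 180 mm deep (x), 220 wide (y), rim 100 mm above the worktop; its flat steel lid (does not move here; top at 128 mm) hangs 9 mm above the rim: the gap. Origin: centre of underside; x away from the robot, y left, at yaw 0. A flat steel sill, 200 mm wide, level with the rim, sticks out 85 mm towards the robot (x -175 to -90 mm)
- gap_mouth (a point): mouth of the gap: on the sill's top, midway between the front faces of two black rubber bumpers that stick out 10 mm from under the lid's front edge (bin x = -100 mm, y = 0), seen from above; axes as the bin's. The narrow gauge is fully home when its origin is here, x axes parallel, shoulders against the bumper fronts
- gap_end (a point): inner end of the slot, 70 mm straight in from gap_mouth, at the same height; hidden under the lid. Between the bumpers the slot is 58 mm wide at the mouth, narrows over 10 mm to 46 mm and runs straight, 9 mm high, longer than the blade. The bumper fronts are 12 mm high and reach 40 mm either side of the middle; they stop the gauge's shoulders
- gauge: the gauge to use, with the narrower blade; lies flat, blade away from the robot, at left or right. Stock 72 mm wide (y), 12 thick, x -50 to 0; on it a grip rib 16 mm thick (y), x -42 to -2, top 52 mm high; steel blade 40 mm wide, 5 thick, x 0 to 65, flush with the underside. 0.3 kg, balances at x = -7. Origin: underside, middle of the shoulder line where blade meets stock; x to blade tip, z up. 
- wide_gauge: second gauge of the same form with a wider blade, on the other side; does not fit, not to be used. Stock 100 mm wide (y), 12 thick, x -50 to 0; on it a grip rib 16 mm thick (y), x -42 to -2, top 52 mm high; steel blade 80 mm wide, 5 thick, x 0 to 65, flush with the underside. 0.3 kg, balances at x = -7. Origin: underside, middle of the shoulder line where blade meets stock; x to blade tip, z up. 
- bar (a joint): angle of the retaining bar about its upright pin, rad: 0 = closed, resting in its catch (a stop); 1.25 to 1.6 at the start, swung out towards the robot. At angle q it points from the pin along (-sin q, -cos q) in the bin's x, y. Stays where left; under 2 N at the knob moves it. Closed, it passes 5 mm behind the tail of a fully home gauge; a gauge not home blocks it
- bar_hinge (a point): axis of the bar's hinge pin at the bar's mid-height, 8.5 mm above the sill, at the sill's left end (x -161, y +80 mm in the bin's frame). The bar is flat steel, 12 mm wide, 9 mm high, reaching 162 mm from the pin. The forked catch, 19 mm high, stands on the sill 160 mm from the pin (x -161, y -80 mm)
- bar_knob (a point): top centre of the bar's upright round knob, 14 mm in diameter, standing 36 mm above the bar, 115 mm from the hinge pin; this point is 49 mm above the sill
- bottle: green glass bottle standing upright, 74 mm in diameter, 280 mm tall; origin at the centre of its underside. Not needed
- tub: small empty white plastic tub, open at the top, 90 mm across the rim, 60 mm tall; origin at the centre of its underside. Not needed
- can_a: an empty aluminium drinks can standing upright, 66 mm in diameter, 115 mm tall, very light; origin at the centre of its underside. Not needed
- can_b: an empty aluminium drinks can standing upright, 66 mm in diameter, 115 mm tall, very light; origin at the centre of its underside. Not needed
- mug: white ceramic mug, 80 mm in diameter, 90 mm tall, with a handle; origin at the centre of its underside. Not needed
Not all that is in view belongs to the job. Leave any brown or turquoise look-alike of the gauge alone.

How it is judged:
By the outcome, as a careful person would: the job done as asked, in the order asked, and still so for the second after the job is handed in, with the robot touching nothing.
It also fails if it takes over 61 s, if anything falls off the work surface, if the arm or the gripper's body presses on something with over 40 N, if the wrist force passes 120 N, or if a joint passes its speed limit or range.

## Working session

There is one attempt and no reset: what is moved stays moved. The work goes in short steps, Python scripts to look and compute and a tool call to move; the robot and the scene stay as the last step left them, time stands still between calls to the robot, and variables do not carry over. Pictures are saved under pics/ and viewed, about 8 in all and at most 12, crops included, and the job is handed in when it is done.

Besides the shell and the picture viewer there is one more tool, called after "Emit:" by a JSON object that holds its "method" and its "body", one argument or row to a line. send_rows: Moves the arm, as the interface text tells. Its arguments: {"type":"object","properties":{"increments":{"type":"array"},"gripper":{"type":"number"},"squeeze":{"type":"number"}},"required":["increments"]}

```bash
mkdir -p pics; cat > h.py <<'E'
from rig import *
import numpy as np, cv2
def px(f,p):
    c=f["world_to_cam"]@np.append(p,1.); u=f["mtx"]@c[:3]; return u[:2]/u[2]
def ray(f,uv):
    R=f["world_to_cam"][:3,:3];t=f["world_to_cam"][:3,3]
    d=R.T@np.linalg.solve(f["mtx"],[uv[0],uv[1],1.]); return -R.T@t,d
def onz(f,uv,z):
    o,d=ray(f,uv); return o+d*(z-o[2])/d[2]
def tri(f1,u1,f2,u2):
    o1,d1=ray(f1,u1);o2,d2=ray(f2,u2);d1/=np.linalg.norm(d1);d2/=np.linalg.norm(d2)
    A=np.c_[d1,-d2];s=np.linalg.lstsq(A,o2-o1,rcond=None)[0]
    a,b=o1+s[0]*d1,o2+s[1]*d2; return (a+b)/2,np.linalg.norm(a-b)
def save(n,img,roi=None,k=1):
    if roi: x0,x1,y0,y1=roi; img=img[y0:y1,x0:x1]
    cv2.imwrite("pics/"+n,cv2.resize(img[:,:,::-1],None,fx=k,fy=k,interpolation=cv2.INTER_CUBIC))
E
python3 - <<'E'
from h import *
np.set_printoptions(precision=1,suppress=True)
s=get_state();print(s["clock"],s["eef_pos"],s["tool_rot"],s["opening"],s["ft_force"])
t=grab_frame("top");d=grab_frame("side")
save("t1.png",t["frame"]);save("s1.png",d["frame"])
for n in["gauge","wide_gauge","gap_mouth","gap_end","bar_hinge","bar_knob","bin","bottle","mug","tub","can_a"]:
    for nm,f in(("top",t),("side",d)):
        print(n,nm,[(np.round(r["position"]),round(r["confidence"],2)) for r in landmark_of(f,n)[:4]],[np.round(r["position"]) for r in search_frame(f,n)[:4]] if "gauge" in n else "")
for f in(t,d): print(-f["world_to_cam"][:3,:3].T@f["world_to_cam"][:3,3])
E
```

```text
0.0 [197.5 566.2 230.3] [[ 0.9 -0.3 -0. ]
 [-0.3 -0.9 -0. ]
 [ 0.   0.  -1. ]] 85.51090686584912 [ 0.8  0.  -0.1]
gauge top [(array([472., 346.]), 0.75), (array([308., 311.]), 0.65)] [array([478., 346.]), array([304., 310.]), array([457., 277.])]
gauge side [(array([383., 463.]), 0.89), (array([256., 314.]), 0.89), (array([431., 388.]), 0.62)] [array([257., 310.]), array([383., 458.]), array([432., 386.])]
wide_gauge top [(array([179., 276.]), 0.61)] [array([183., 281.]), array([451., 143.]), array([338., 161.])]
wide_gauge side [(array([200., 242.]), 0.68)] [array([200., 240.])]
gap_mouth top [(array([338., 191.]), 0.81)] 
gap_mouth side [(array([374., 234.]), 0.84)] 
gap_end top [(array([341., 161.]), 0.88)] 
gap_end side [(array([325., 226.]), 0.74), (array([396., 225.]), 0.6)] 
bar_hinge top [(array([293., 218.]), 0.63)] 
bar_hinge side [(array([325., 226.]), 0.77)] 
bar_knob top [(array([293., 270.]), 0.6)] 
bar_knob side [(array([374., 235.]), 0.67), (array([278., 227.]), 0.57)] 
bin top [(array([336., 159.]), 0.95), (array([457., 272.]), 0.24)] 
bin side [(array([401., 260.]), 0.82)] 
bottle top [(array([183., 153.]), 0.83)] 
bottle side [(array([299., 200.]), 0.86), (array([397., 225.]), 0.5)] 
mug top [(array([192., 198.]), 0.74), (array([458., 272.]), 0.51)] 
mug side [(array([270., 220.]), 0.58), (array([327., 226.]), 0.35)] 
tub top [(array([378., 312.]), 0.92)] 
tub side [(array([316., 357.]), 0.81), (array([296., 204.]), 0.35)] 
can_a top [(array([464., 201.]), 0.78), (array([441., 150.]), 0.63), (array([190., 199.]), 0.45)] 
can_a side [(array([502., 346.]), 0.56)] 
[ 388.7   12.8 1034.3]
[-117.7 -614.   634.6]
```

View pics/t1.png

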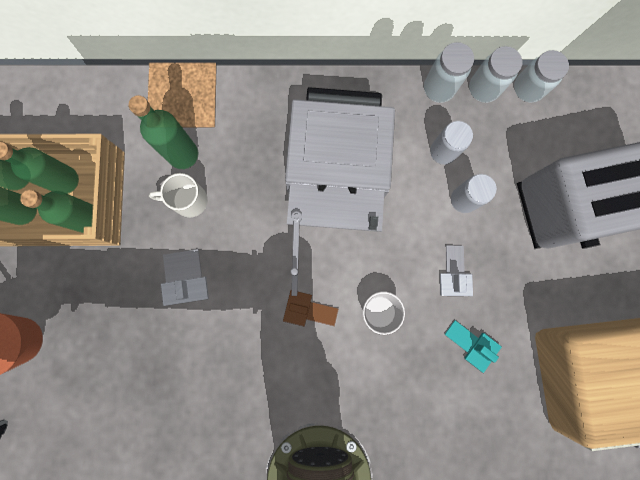

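View pics/s1.png

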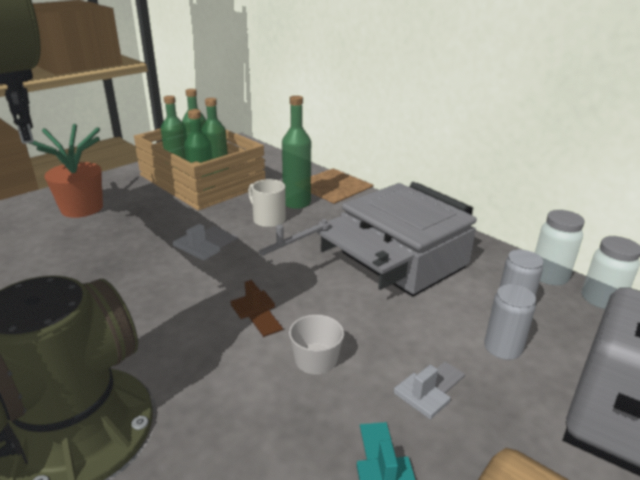

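The top view shows the grey candidates at (183,280) and (456,272). Brown (310,310) and turquoise (473,346) pieces are look-alikes. The right-hand grey one at (456,272) has the narrower blade, about 20 px against 34 px. I'll confirm that in a crop along with the bin front.

```bash
python3 - <<'E'
from h import *
t=grab_frame("top");d=grab_frame("side");np.savez("f1.npz",t=t["frame"],d=d["frame"],tm=t["mtx"],dm=d["mtx"],tw=t["world_to_cam"],dw=d["world_to_cam"])
f=t["frame"];o=np.zeros((150,190,3),np.uint8)
o[:,:120]=f[150:300,280:400];o[:75,120:]=f[235:310,420:490];o[75:,120:]=f[240:315,150:220]
save("c1.png",o,k=4)
o=np.zeros((150,200,3),np.uint8);g=d["frame"]
o[:,:]=g[180:330,300:500]
save("c2.png",o,k=4)
E
```

```text
(no output)
```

View pics/c1.png

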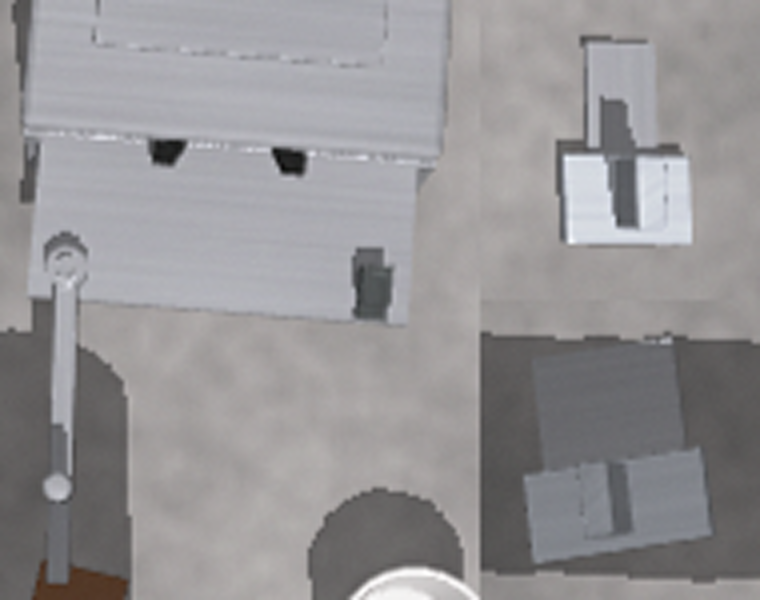

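The crop confirms it: the right gauge at (456,272) has a stock about 32 px (72 mm) and a blade about 17.5 px (40 mm). The left one has a 100 mm stock. Fitting poses from the corners next.

```bash
cat > fit.py <<'E'
from h import *
from scipy.optimize import least_squares
def fit(f,M,U,z0=0,p0=(500,0,0)):
    M=np.array(M,float);U=np.array(U,float)
    def W(p):
        c,s=np.cos(p[2]),np.sin(p[2]);return np.c_[p[0]+c*M[:,0]-s*M[:,1],p[1]+s*M[:,0]+c*M[:,1],M[:,2]+z0]
    r=lambda p:(np.array([px(f,w) for w in W(p)])-U).ravel()
    s=least_squares(r,p0,x_scale=[100,100,.1],loss="soft_l1");return s.x,r(s.x).reshape(-1,2)
E
python3 - <<'E'
from fit import *
np.set_printoptions(precision=2,suppress=True)
z=np.load("f1.npz");t=dict(mtx=z["tm"],world_to_cam=z["tw"]);d=dict(mtx=z["dm"],world_to_cam=z["dw"])
C=lambda c,o:np.array([[(a+.5)/4-.5+o[0],(b+.5)/4-.5+o[1]] for a,b in c])
g,r=fit(t,[(65,20,5),(65,-20,5),(0,-36,12),(-50,-36,12),(-50,36,12),(0,36,12),(-2,8,52),(-2,-8,52),(-42,8,52),(-42,-8,52)],
 C([(587,40),(655,42),(690,153),(691,244),(570,242),(565,153),(637,158),(667,160),(638,229),(665,228)],(300,235)))
print("gauge",g[:2],np.degrees(g[2]));print(r)
b,r=fit(t,[(-175,100,100),(-175,-100,100),(-90,110,128),(-90,-110,128)],C([(28,297),(406,325),(24,130),(440,160)],(280,150)))
print("bin",b[:2],np.degrees(b[2]));print(r)
c,s=np.cos(b[2]),np.sin(b[2]);B=lambda x,y,z:np.array([b[0]+c*x-s*y,b[1]+s*x+c*y,z])
for n,p in dict(mouth=(-100,0,100),hinge=(-161,80,108.5),catch=(-161,-80,119),bumpLf=(-100,40,112),bumpLi=(-100,29,112),bumpRi=(-100,-29,112)).items():
    q=px(t,B(*p));print(n,B(*p),q,"crop",(q-[280,150])*4,"side",px(d,B(*p)))
k=onz(t,C([(56,487)],(280,150))[0],149);h=B(-161,80,149);v=k-h;print("knob",k,np.linalg.norm(v[:2]))
vb=np.array([[c,s],[-s,c]])@v[:2];print("q",np.arctan2(-vb[0],-vb[1]))
print("side gauge rib top",px(d,[g[0]-22*np.cos(g[2]),g[1]-22*np.sin(g[2]),52]),"knob side",px(d,k))
for n,uv,zz in(("tub",(383,313),60),("can1",(482,188),115),("can2",(458,135),115),("mug",(180,192),90)):print(n,onz(t,uv,zz))
E
```

```text
gauge [ 438.75 -316.67] -1.4015510397590136
[[-0.14  0.41]
 [ 0.14  0.22]
 [ 0.18  0.68]
 [ 0.57  0.13]
 [-0.95  0.13]
 [-0.14  0.16]
 [-0.14 -0.92]
 [-0.34 -1.3 ]
 [ 0.07 -0.2 ]
 [ 0.65  0.17]]
bin [705.45 -49.31] -4.639685239476912
[[-0.34  0.61]
 [ 0.47  0.66]
 [-1.57 -0.94]
 [ 1.13 -0.46]]
mouth [605.78 -41.23 100.  ] [336.38 193.03] crop [225.53 172.12] side [371.59 234.85]
hinge [551.45  43.45 108.5 ] [296.22 217.9 ] crop [ 64.88 271.6 ] side [322.55 225.  ]
catch [ 538.51 -116.03  119.  ] [373.69 222.77] crop [374.77 291.1 ] side [379.48 253.81]
bumpLf [609.01  -1.36 112.  ] [317.59 190.29] crop [150.35 161.18] side [358.12 221.98]
bumpLi [608.12 -12.32 112.  ] [322.84 190.69] crop [171.38 162.75] side [361.87 224.05]
bumpRi [603.43 -70.13 112.  ] [350.54 192.75] crop [282.17 171.02] side [382.5  235.44]
knob [438.34  47.41 149.  ] 113.17914504316822
q 1.5248179871081302
side gauge rib top [426.2 372.3] knob side [278.41 225.5 ]
tub [ 353.17 -139.43   60.  ]
can1 [ 611.57 -345.82  115.  ]
can2 [ 727.12 -300.93  115.  ]
mug [611.96 290.63  90.  ]
```

View pics/c2.png

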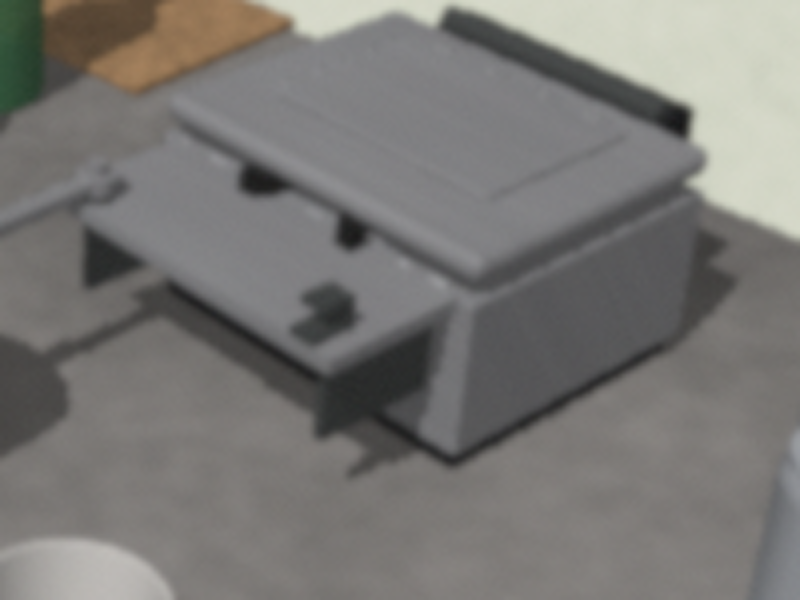

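The fits are consistent: gauge at (439,-317), mouth near (606,-42), knob at (438,47), with the side checks within a few pixels. Next I compute the moves to the gauge.

```bash
cat > inc.py <<'E'
import sys
from h import *
from scipy.spatial.transform import Rotation as Ro
# args: x y z heading  (repeat)
s=get_state();R=np.array(s["tool_rot"]);p=np.array(s["eef_pos"])
print(round(s["clock"],2),np.round(p,1),"head",round(np.degrees(np.arctan2(R[1,0],R[0,0])),2),"tilt",np.round(R[:,2],3),"F",np.round(s["ft_force"],1),"T",np.round(s["ft_torque"],2),"open",round(s["opening"],1))
a=list(map(float,sys.argv[1:]))
for i in range(0,len(a),4):
    h=np.radians(a[i+3]);T=np.array([[np.cos(h),np.sin(h),0],[np.sin(h),-np.cos(h),0],[0,0,-1]])
    print(np.round(np.r_[R.T@(np.array(a[i:i+3])-p),Ro.from_matrix(R.T@T).as_rotvec(degrees=True)],1).tolist())
E
python3 inc.py 430 200 225 -10 430 -100 200 -1.4 421 -316 120 -1.4
```

```text
1.5 [197.7 566.5 231.2] head -19.24 tilt [ 0. -0. -1.] F [ 0.4  0.6 -1.6] T [ 0.    0.03 -0.01] open 85.4
[340.1, 269.5, 6.3, 0.0, -0.0, -9.2]
[438.9, 552.7, 31.3, 0.0, -0.0, -17.8]
[501.6, 759.6, 111.4, 0.0, -0.0, -17.8]
```

Emit:
{"method": "send_rows", "body": {
  "increments": [
    [340,269,6,0,0,-9.2],
    [340,269,6,0,0,-9.2],
    [340,269,6,0,0,-9.2],
    [340,269,6,0,0,-9.2],
    [340,269,6,0,0,-9.2],
    [340,269,6,0,0,-9.2],
    [340,269,6,0,0,-9.2],
    [340,269,6,0,0,-9.2],
    [439,552,31,0,0,-17.8],
    [439,552,31,0,0,-17.8],
    [439,552,31,0,0,-17.8],
    [439,552,31,0,0,-17.8]
  ],
  "gripper": -1
}}

```text
clock: 2.7
eef_pos: [422.8, 29.9, 210.8]
tool_rot: [[1.0, -0.024, 0.001], [-0.024, -1.0, 0.001], [0.001, -0.001, -1.0]]
ft_force: [0.6, -0.2, -0.2]
opening: 85.1
```

```bash
python3 inc.py 430 -100 200 -1.4 421 -316 120 -1.4 421 -316 80 -1.4
```

```text
2.7 [422.8  29.9 210.8] head -1.4 tilt [ 0.001  0.001 -1.   ] F [ 0.6 -0.2 -0.2] T [-0.08 -0.16  0.03] open 85.1
[10.4, 129.7, 10.7, -0.0, -0.1, -0.0]
[6.6, 345.9, 90.6, -0.0, -0.1, -0.0]
[6.6, 346.0, 130.6, -0.0, -0.1, -0.0]
```

Emit:
{"method": "send_rows", "body": {
  "increments": [
    [7,346,90,0,0,0],
    [7,346,90,0,0,0],
    [7,346,90,0,0,0],
    [7,346,90,0,0,0],
    [7,346,90,0,0,0],
    [7,346,90,0,0,0],
    [7,346,90,0,0,0],
    [7,346,90,0,0,0],
    [7,346,100,0,0,0],
    [7,346,120,0,0,0],
    [7,346,130,0,0,0],
    [7,346,130,0,0,0]
  ]
}}

```text
clock: 3.9
eef_pos: [420.9, -314.6, 79.1]
tool_rot: [[1.0, -0.023, -0.001], [-0.023, -1.0, 0.002], [-0.001, -0.002, -1.0]]
ft_force: [-0.2, 0.1, 0.3]
opening: 85.3
```

```bash
python3 inc.py 421 -316 17 -1.4; python3 - <<'E'
from h import *
t=grab_frame("top");d=grab_frame("side")
o=np.zeros((150,200,3),np.uint8)
o[:,:100]=t["frame"][200:350,400:500];o[:,100:]=d["frame"][300:450,380:480]
save("g1.png",o,k=4)
E
```

```text
3.9 [ 420.9 -314.6   79.1] head -1.32 tilt [-0.001  0.002 -1.   ] F [-0.2  0.1  0.3] T [-0.02  0.01  0.04] open 85.3
[0.2, 1.5, 62.0, -0.1, 0.1, 0.1]
```

View pics/g1.png

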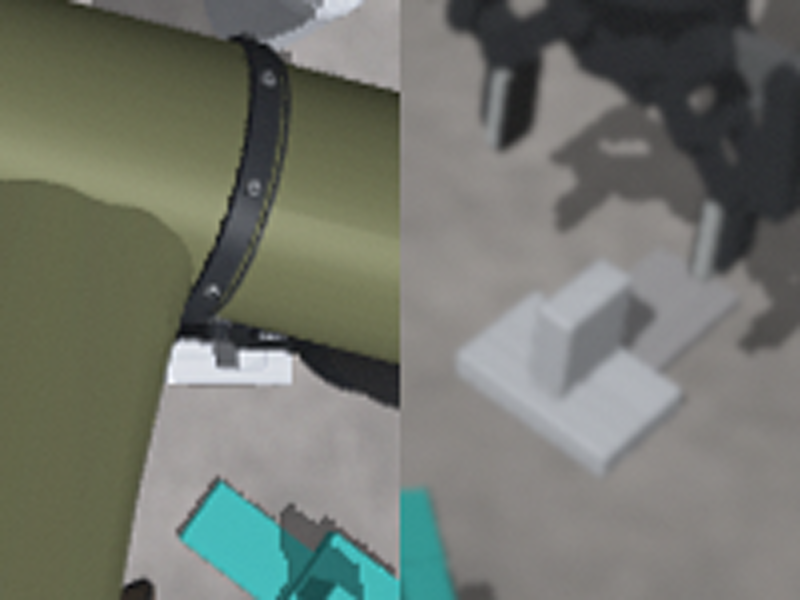

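The crop shows the open fingers on either side of the grey rib, clear of everything else. Descending.

Emit:
{"method": "send_rows", "body": {
  "increments": [
    [0,1.5,30,0,0,0],
    [0,1.5,50,0,0,0],
    [0,1.5,62,0,0,0],
    [0,1.5,62,0,0,0],
    [0,1.5,62,0,0,0]
  ]
}}

```text
clock: 4.5
eef_pos: [422.7, -317.3, 20.7]
tool_rot: [[1.0, -0.022, 0.003], [-0.022, -1.0, -0.001], [0.003, 0.001, -1.0]]
ft_force: [0.7, 0.8, 0.4]
opening: 85.3
```

Emit:
{"method": "send_rows", "body": {
  "increments": [
    [0,0,0,0,0,0],
    [0,0,0,0,0,0],
    [0,0,0,0,0,0],
    [0,0,0,0,0,0],
    [0,0,0,0,0,0],
    [0,0,0,0,0,0],
    [0,0,0,0,0,0],
    [0,0,0,0,0,0]
  ],
  "gripper": 1,
  "squeeze": 50
}}

```text
clock: 5.3
eef_pos: [422.9, -317.4, 21.0]
tool_rot: [[1.0, -0.022, 0.004], [-0.022, -1.0, -0.001], [0.004, 0.001, -1.0]]
ft_force: [-0.4, 1.9, 2.0]
opening: 15.1
```

```bash
python3 inc.py 421 -316 180 -1.4
```

```text
5.3 [ 422.9 -317.4   21. ] head -1.28 tilt [ 0.004 -0.001 -1.   ] F [-0.4  1.9  2. ] T [ 0.66 -0.02 -0.  ] open 15.1
[-1.4, -1.1, -159.0, 0.1, -0.2, 0.1]
```

Emit:
{"method": "send_rows", "body": {
  "increments": [
    [0,0,-20,0,0,0],
    [0,0,-60,0,0,0],
    [0,0,-110,0,0,0],
    [0,0,-150,0,0,0],
    [0,0,-150,0,0,0],
    [0,0,-150,0,0,0]
  ]
}}

```text
clock: 5.9
eef_pos: [422.3, -316.8, 170.4]
tool_rot: [[1.0, -0.023, 0.004], [-0.023, -1.0, -0.0], [0.004, 0.0, -1.0]]
ft_force: [-0.8, 0.5, -4.8]
opening: 15.5
```

```bash
python3 inc.py 515 -35.5 165 -4.6; python3 inc.py 515 -35.5 145 -4.6
```

```text
5.9 [ 422.3 -316.8  170.4] head -1.3 tilt [ 0.004 -0.    -1.   ] F [-0.8  0.5 -4.8] T [ 0.02  0.11 -0.01] open 15.5
[86.3, -283.3, 5.7, -0.0, -0.2, 3.3]
5.9 [ 422.3 -316.8  170.4] head -1.3 tilt [ 0.004 -0.    -1.   ] F [-0.8  0.5 -4.8] T [ 0.02  0.11 -0.01] open 15.5
[86.2, -283.3, 25.7, -0.0, -0.2, 3.3]
```

Emit:
{"method": "send_rows", "body": {
  "increments": [
    [86,-283,6,0,-0.2,3.3],
    [86,-283,6,0,-0.2,3.3],
    [86,-283,6,0,-0.2,3.3],
    [86,-283,6,0,-0.2,3.3],
    [86,-283,6,0,-0.2,3.3],
    [86,-283,6,0,-0.2,3.3],
    [86,-283,6,0,-0.2,3.3],
    [86,-283,16,0,-0.2,3.3],
    [86,-283,26,0,-0.2,3.3],
    [86,-283,30,0,-0.2,3.3],
    [86,-283,30,0,-0.2,3.3]
  ]
}}

```text
clock: 7.0
eef_pos: [513.9, -36.8, 138.9]
tool_rot: [[0.997, -0.082, -0.002], [-0.082, -0.997, -0.0], [-0.002, 0.001, -1.0]]
ft_force: [0.1, -0.4, -2.8]
opening: 15.5
```

```bash
python3 inc.py 515 -35.5 125 -4.6; python3 - <<'E'
from h import *
t=grab_frame("top");d=grab_frame("side")
o=np.zeros((150,200,3),np.uint8)
o[:,:80]=t["frame"][140:290,300:380];o[:,80:]=d["frame"][180:330,310:430]
save("g2.png",o,k=4)
E
```

```text
7.0 [513.9 -36.8 138.9] head -4.69 tilt [-0.002 -0.    -1.   ] F [ 0.1 -0.4 -2.8] T [0.   0.03 0.03] open 15.5
[1.1, -1.4, 13.9, 0.0, 0.1, -0.1]
```

View pics/g2.png

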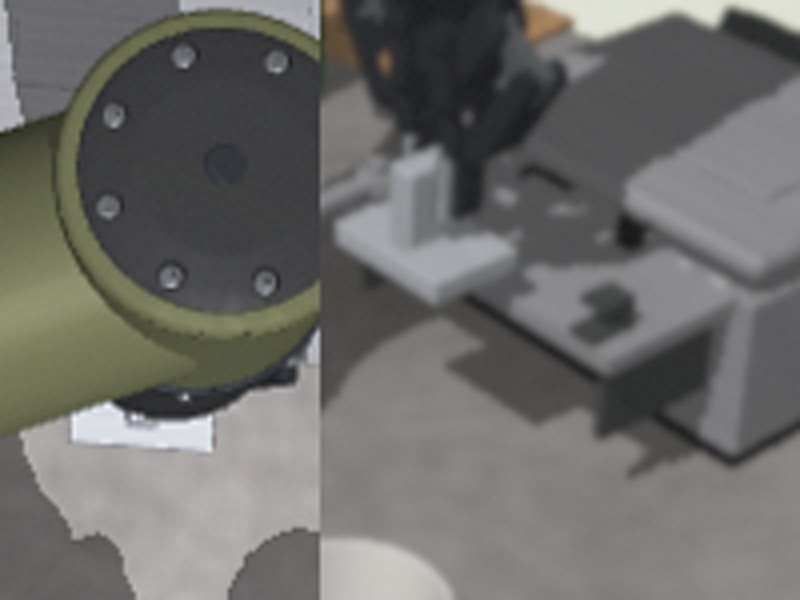

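```bash
python3 - <<'E'
from fit import *
np.set_printoptions(precision=2,suppress=True)
z=np.load("f1.npz");t=dict(mtx=z["tm"],world_to_cam=z["tw"]);d=dict(mtx=z["dm"],world_to_cam=z["dw"])
C=lambda a,b,o:np.array([(a+.5)/4-.5+o[0],(b+.5)/4-.5+o[1]])
for z in (128,130,132):
  a=onz(t,C(73,440,(300,140)),z);b=onz(t,C(212,452,(300,140)),z);print(a,b,np.linalg.norm(a-b),np.degrees(np.arctan2(b[0]-a[0],a[1]-b[1])),(a+b)/2)
h=np.radians(-4.69);P=np.array([513.9,-36.8]);
for off in(-16,):
  o=P+16*np.array([np.cos(h),np.sin(h)])
  for m in((-50,36,12),(-50,-36,12),(0,-36,12),(-50,-36,0)):
    w=[o[0]+np.cos(h)*m[0]-np.sin(h)*m[1],o[1]+np.sin(h)*m[0]+np.cos(h)*m[1],118+m[2]]
    print(m,np.round(w,1),"top",(px(t,w)-[300,140])*4+1.5,"side",(px(d,w)-[230,180])*4+1.5)
E
```

```text
[482.91  -0.67 128.  ] [476.33 -70.69 128.  ] 70.32784389824256 -5.364785179445131 [479.62 -35.68 128.  ]
[482.7   -0.64 130.  ] [476.14 -70.5  130.  ] 70.17263798218686 -5.364785179445153 [479.42 -35.57 130.  ]
[482.49  -0.61 132.  ] [475.95 -70.32 132.  ] 70.01743206613115 -5.364785179445129 [479.22 -35.46 132.  ]
(-50, 36, 12) [483.    1.9 130. ] top [ 68.03 439.53] side [331.71 221.93]
(-50, -36, 12) [477.1 -69.9 130. ] top [210.77 450.17] side [433.51 285.86]
(0, -36, 12) [526.9 -74.  130. ] top [217.02 352.18] side [514.67 250.03]
(-50, -36, 0) [477.1 -69.9 118. ] top [208.66 452.48] side [432.58 308.43]
```

Emit:
{"method": "send_rows", "body": {
  "increments": [
    [0,-1.5,8,0,0.1,0],
    [0,-1.5,14,0,0.1,0],
    [0,-1.5,16,0,0.1,0],
    [0,-1.5,17,0,0.1,0],
    [0,-1.5,17.5,0,0.1,0],
    [0,-1.5,18,0,0.1,0],
    [0,-1.5,18,0,0.1,0]
  ]
}}

```text
clock: 7.8
eef_pos: [514.9, -35.1, 122.8]
tool_rot: [[0.997, -0.081, 0.002], [-0.081, -0.997, -0.0], [0.002, 0.0, -1.0]]
ft_force: [-0.5, 0.3, -4.2]
opening: 15.2
```

Emit:
{"method": "send_rows", "body": {
  "increments": [
    [0,0,1,0,0,0],
    [0,0,2,0,0,0],
    [0,0,3,0,0,0],
    [0,0,3,0,0,0]
  ]
}}

```text
clock: 8.2
eef_pos: [515.1, -35.1, 121.0]
tool_rot: [[0.997, -0.081, 0.003], [-0.081, -0.997, -0.0], [0.003, 0.0, -1.0]]
ft_force: [-2.8, 1.3, 4.7]
opening: 15.3
```

Emit:
{"method": "send_rows", "body": {
  "increments": [
    [5,0,0,0,0,0],
    [10,0,0,0,0,0],
    [15,0,0,0,0,0],
    [20,0,0,0,0,0],
    [25,0,0,0,0,0],
    [30,0,0,0,0,0],
    [30,0,0,0,0,0]
  ]
}}

```text
clock: 8.9
eef_pos: [545.9, -37.6, 121.0]
tool_rot: [[0.997, -0.081, 0.004], [-0.081, -0.997, -0.001], [0.004, 0.0, -1.0]]
ft_force: [1.5, 0.3, -1.9]
opening: 15.5
```

Emit:
{"method": "send_rows", "body": {
  "increments": [
    [5,0,0.5,0,0,0],
    [10,0,0.5,0,0,0],
    [15,0,0.5,0,0,0],
    [20,0,0.5,0,0,0],
    [25,0,0.5,0,0,0],
    [30,0,0.5,0,0,0],
    [35,0,0.5,0,0,0],
    [35,0,0.5,0,0,0]
  ]
}}

```text
clock: 9.7
eef_pos: [581.9, -40.6, 121.0]
tool_rot: [[0.997, -0.081, 0.006], [-0.081, -0.997, -0.001], [0.006, 0.0, -1.0]]
ft_force: [-0.5, -1.3, 3.1]
opening: 15.5
```

Emit:
{"method": "send_rows", "body": {
  "increments": [
    [3,0,0,0,0,0],
    [5,0,0,0,0,0],
    [7,0,0,0,0,0],
    [9,0,0,0,0,0],
    [11,0,0,0,0,0],
    [11,0,0,0,0,0]
  ]
}}

```text
clock: 10.3
eef_pos: [591.6, -41.4, 121.0]
tool_rot: [[0.997, -0.082, 0.002], [-0.082, -0.997, -0.001], [0.002, 0.001, -1.0]]
ft_force: [-11.3, 2.1, 7.2]
opening: 15.3
```

Emit:
{"method": "send_rows", "body": {
  "increments": [
    [2,0,-0.5,0,0,0],
    [3,0,-0.5,0,0,0],
    [3,0,-0.5,0,0,0]
  ]
}}

```text
clock: 10.6
eef_pos: [591.6, -41.4, 121.1]
tool_rot: [[0.997, -0.082, -0.005], [-0.082, -0.997, -0.001], [-0.005, 0.001, -1.0]]
ft_force: [-20.2, 4.4, 10.0]
opening: 15.2
```

Emit:
{"method": "send_rows", "body": {
  "increments": [
    [0,0,0,0,0,0],
    [0,0,0,0,0,0]
  ]
}}

```text
clock: 10.8
eef_pos: [591.5, -41.4, 121.1]
tool_rot: [[0.997, -0.082, -0.005], [-0.082, -0.997, -0.0], [-0.005, 0.001, -1.0]]
ft_force: [-6.5, 0.3, 3.7]
opening: 15.1
```

Emit:
{"method": "send_rows", "body": {
  "increments": [
    [0,0,0,0,0,0],
    [0,0,0,0,0,0],
    [0,0,0,0,0,0],
    [0,0,0,0,0,0],
    [0,0,0,0,0,0],
    [0,0,0,0,0,0]
  ],
  "gripper": -1
}}

```text
clock: 11.4
eef_pos: [591.5, -41.3, 121.0]
tool_rot: [[0.997, -0.082, -0.005], [-0.082, -0.997, -0.0], [-0.005, 0.001, -1.0]]
ft_force: [-0.1, 0.8, -0.1]
opening: 85.4
```

Emit:
{"method": "send_rows", "body": {
  "increments": [
    [0,0,-20,0,0,0],
    [0,0,-50,0,0,0],
    [0,0,-90,0,0,0],
    [-40,0,-110,0,0,0],
    [-90,0,-110,0,0,0],
    [-130,0,-110,0,0,0],
    [-130,0,-110,0,0,0]
  ]
}}

```text
clock: 12.1
eef_pos: [460.0, -30.7, 233.8]
tool_rot: [[0.997, -0.081, -0.001], [-0.081, -0.997, 0.001], [-0.001, -0.001, -1.0]]
ft_force: [0.5, 0.2, 1.6]
opening: 85.2
```

```bash
python3 inc.py; python3 - <<'E'
from h import *
t=grab_frame("top");d=grab_frame("side")
print(landmark_of(t,"bar_knob")[:2],landmark_of(d,"bar_knob")[:2])
o=np.zeros((150,200,3),np.uint8)
o[:,:90]=t["frame"][150:300,290:380];o[:,90:]=d["frame"][180:330,310:420]
save("g3.png",o,k=4)
E
```

```text
12.1 [460.  -30.7 233.8] head -4.63 tilt [-0.001  0.001 -1.   ] F [0.5 0.2 1.6] T [ 0.04 -0.05 -0.01] open 85.2
[] [{'position': [277.9, 224.7], 'confidence': 0.57}]
```

View pics/g3.png

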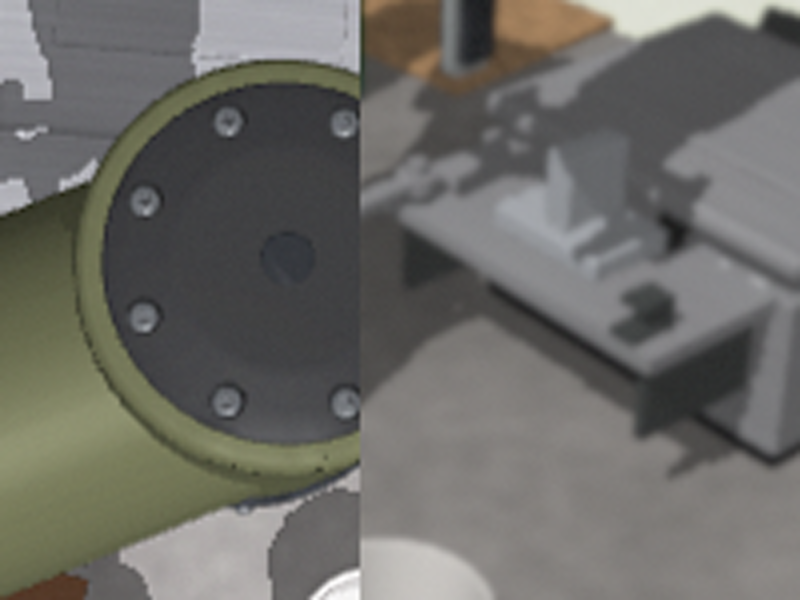

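The side crop shows the gauge on the sill with its shoulders at the bumpers, and the bar still swung out. Next I push the knob with shut fingers, coming from its left side.

```bash
python3 inc.py 438 90 180 -50 438 90 180 -92
```

```text
12.3 [462.9 -30.6 231.6] head -4.69 tilt [-0.005 -0.    -1.   ] F [ 0.3  0.8 -0.6] T [-0.04  0.03 -0.01] open 85.5
[-34.4, -118.2, 51.7, 0.2, 0.3, 45.3]
[-34.4, -118.2, 51.7, 0.3, 0.2, 87.3]
```

Emit:
{"method": "send_rows", "body": {
  "increments": [
    [-34,-118,40,0.3,0.2,8],
    [-34,-118,45,0.3,0.2,16],
    [-34,-118,52,0.3,0.2,24],
    [-34,-118,52,0.3,0.2,32],
    [-34,-118,52,0.3,0.2,40],
    [-34,-118,52,0.3,0.2,48],
    [-34,-118,52,0.3,0.2,56],
    [-34,-118,52,0.3,0.2,64],
    [-34,-118,52,0.3,0.2,72],
    [-34,-118,52,0.3,0.2,80],
    [-34,-118,52,0.3,0.2,87],
    [-34,-118,52,0.3,0.2,87]
  ],
  "gripper": 1
}}

```text
clock: 13.5
eef_pos: [439.0, 89.8, 179.0]
tool_rot: [[-0.031, -1.0, -0.001], [-1.0, 0.031, -0.001], [0.001, 0.001, -1.0]]
ft_force: [-0.4, 0.1, -0.5]
opening: 0.4
```

```bash
python3 inc.py 438 90 119 -92
```

```text
13.5 [439.   89.8 179. ] head -91.79 tilt [-0.001 -0.001 -1.   ] F [-0.4  0.1 -0.5] T [0.   0.03 0.01] open 0.4
[-0.2, 0.9, 60.0, 0.1, -0.0, 0.2]
```

Emit:
{"method": "send_rows", "body": {
  "increments": [
    [0,1,20,0,0,0],
    [0,1,40,0,0,0],
    [0,1,60,0,0,0],
    [0,1,60,0,0,0],
    [0,1,60,0,0,0]
  ]
}}

```text
clock: 14.0
eef_pos: [438.2, 89.6, 119.3]
tool_rot: [[-0.029, -1.0, -0.002], [-1.0, 0.029, -0.002], [0.002, 0.002, -1.0]]
ft_force: [0.3, 0.1, 0.0]
opening: -0.2
```

```bash
cat > arc.py <<'E'
import sys,subprocess,numpy as np
q0,q1,n,d=map(float,sys.argv[1:]);yaw=np.radians(-4.64);H=np.array([551.5,43.0])
R=np.array([[np.cos(yaw),-np.sin(yaw)],[np.sin(yaw),np.cos(yaw)]]);a=[]
for q in np.linspace(q0,q1,int(n)):
    k=H+R@(115*np.array([-np.sin(q),-np.cos(q)])-d*np.array([np.cos(q),-np.sin(q)]))
    a+=[k[0],k[1],119.5,np.degrees(yaw-q)]
print(subprocess.run(["python3","inc.py"]+[f"{v:.2f}" for v in a],capture_output=True,text=True).stdout)
E
python3 arc.py 1.45 0.85 10 19
```

```text
14.0 [438.2  89.6 119.3] head -91.69 tilt [-0.002 -0.002 -1.   ] F [0.3 0.1 0. ] T [-0.01 -0.07  0.01] open -0.2
[32.3, 1.4, -0.2, 0.1, -0.1, -4.0]
[40.0, 1.9, -0.2, 0.1, -0.1, -7.8]
[47.8, 1.9, -0.1, 0.1, -0.1, -11.6]
[55.5, 1.3, -0.1, 0.1, -0.1, -15.4]
[63.2, 0.2, -0.1, 0.1, -0.1, -19.2]
[70.8, -1.4, -0.1, 0.1, -0.1, -23.1]
[78.3, -3.5, -0.1, 0.1, -0.1, -26.9]
[85.6, -6.0, -0.1, 0.1, -0.1, -30.7]
[92.8, -9.1, -0.1, 0.1, -0.1, -34.5]
[99.7, -12.6, -0.1, 0.1, -0.1, -38.3]
```

Emit:
{"method": "send_rows", "body": {
  "increments": [
    [12,1,0,0,0,-2],
    [24,1,0,0,0,-4],
    [32,1.4,0,0,0,-4],
    [40,2,0,0,0,-8],
    [48,2,0,0,0,-11.6],
    [55.5,1.3,0,0,0,-15.4],
    [63,0,0,0,0,-19],
    [71,-1.4,0,0,0,-23],
    [78,-3.5,0,0,0,-27],
    [85.6,-6,0,0,0,-30.7],
    [93,-9,0,0,0,-34.5],
    [99.7,-12.6,0,0,0,-38]
  ]
}}

```text
clock: 15.2
eef_pos: [448.4, -10.6, 120.5]
tool_rot: [[0.594, -0.804, -0.001], [-0.804, -0.594, -0.001], [0.001, 0.001, -1.0]]
ft_force: [0.0, 0.4, -0.3]
opening: -0.1
```

```bash
python3 arc.py .8 0.1 11 19;python3 - <<'E'
from h import *
d=grab_frame("side");print(landmark_of(d,"bar_knob")[:2])
save("g4.png",d["frame"],(280,430,170,300),4)
E
```

```text
15.2 [448.4 -10.6 120.5] head -53.55 tilt [-0.001 -0.001 -1.   ] F [ 0.   0.4 -0.3] T [0.18 0.05 0.01] open -0.1
[5.3, 1.1, 1.0, 0.1, -0.0, -3.1]
[13.5, 1.7, 1.0, 0.1, -0.0, -7.1]
[21.6, 1.7, 1.0, 0.1, -0.0, -11.1]
[29.8, 1.2, 1.0, 0.1, -0.0, -15.1]
[37.8, 0.1, 1.0, 0.1, -0.0, -19.1]
[45.8, -1.6, 1.1, 0.1, -0.0, -23.1]
[53.7, -3.8, 1.1, 0.1, -0.0, -27.1]
[61.3, -6.6, 1.1, 0.1, -0.0, -31.2]
[68.8, -9.8, 1.1, 0.1, -0.0, -35.2]
[76.0, -13.6, 1.1, 0.1, -0.0, -39.2]
[83.0, -17.9, 1.1, 0.1, -0.0, -43.2]

[{'position': [314.9, 238.2], 'confidence': 0.79}, {'position': [315.4, 358.6], 'confidence': 0.45}]
```

View pics/g4.png

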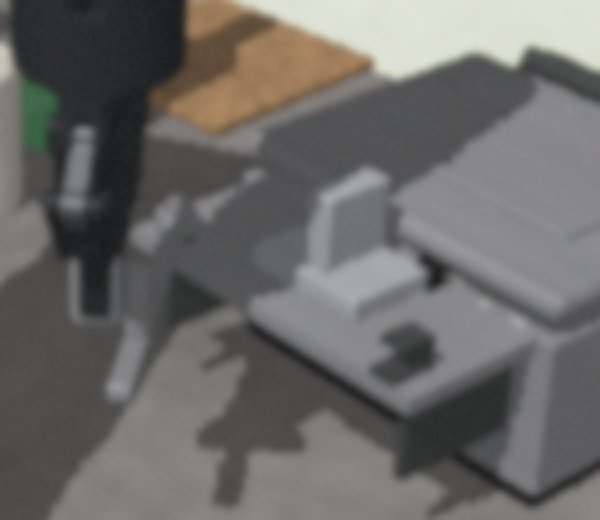

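The crop shows the bar following the fingers, with the gauge still seated. Continuing the arc.

Emit:
{"method": "send_rows", "body": {
  "increments": [
    [5.3,1,0.5,0,0,-3],
    [13.5,1.7,0.5,0,0,-7],
    [21.6,1.7,0.5,0,0,-11],
    [29.8,1.2,0.5,0,0,-15],
    [37.8,0,0.5,0,0,-19],
    [45.8,-1.6,0.5,0,0,-23],
    [53.7,-3.8,0.5,0,0,-27],
    [61.3,-6.6,0.5,0,0,-31],
    [69,-9.8,0.5,0,0,-35],
    [76,-13.6,0.5,0,0,-39],
    [83,-18,0.5,0,0,-43],
    [83,-18,0.5,0,0,-43]
  ]
}}

```text
clock: 16.5
eef_pos: [512.6, -67.2, 120.1]
tool_rot: [[0.982, -0.188, -0.001], [-0.188, -0.982, -0.002], [-0.0, 0.002, -1.0]]
ft_force: [0.6, 0.2, 0.2]
opening: 0.1
```

```bash
python3 arc.py .05 -0.05 3 19
```

```text
16.5 [512.6 -67.2 120.1] head -10.82 tilt [-0.001 -0.002 -1.   ] F [0.6 0.2 0.2] T [-0.03  0.03  0.04] open 0.1
[5.2, 0.3, 0.6, 0.1, 0.0, -3.3]
[11.0, 0.8, 0.6, 0.1, 0.0, -6.2]
[16.8, 1.0, 0.6, 0.1, 0.0, -9.0]
```

Emit:
{"method": "send_rows", "body": {
  "increments": [
    [3,0.3,0.3,0,0,-3],
    [6,0.5,0.3,0,0,-5],
    [9,0.7,0.3,0,0,-6],
    [11,0.8,0.3,0,0,-6],
    [11,0.8,0.3,0,0,-6]
  ]
}}

```text
clock: 17.0
eef_pos: [523.4, -69.9, 120.0]
tool_rot: [[0.996, -0.086, -0.0], [-0.086, -0.996, -0.002], [-0.0, 0.002, -1.0]]
ft_force: [0.5, 0.3, 0.4]
opening: 0.1
```

Emit:
{"method": "send_rows", "body": {
  "increments": [
    [1,0,0,0,0,0],
    [2,0,0,0,0,0],
    [3,0,0,0,0,0],
    [4,0,0,0,0,0],
    [4,0,0,0,0,0]
  ]
}}

```text
clock: 17.5
eef_pos: [526.3, -70.3, 120.0]
tool_rot: [[0.996, -0.086, -0.003], [-0.086, -0.996, -0.002], [-0.003, 0.002, -1.0]]
ft_force: [-6.7, 1.5, 2.4]
opening: 0.2
```

Emit:
{"method": "send_rows", "body": {
  "increments": [
    [2,0,0,0,0,0],
    [4,0,0,0,0,0],
    [4,0,0,0,0,0]
  ]
}}

```text
clock: 17.8
eef_pos: [526.5, -70.4, 119.9]
tool_rot: [[0.996, -0.086, -0.013], [-0.086, -0.996, -0.002], [-0.012, 0.003, -1.0]]
ft_force: [-21.1, 4.8, 10.9]
opening: 0.1
```

Emit:
{"method": "send_rows", "body": {
  "increments": [
    [-20,0,0,0,0,0],
    [-40,0,-30,0,0,0],
    [-60,0,-80,0,0,0],
    [-60,60,-110,0,0,0],
    [-60,110,-110,0,0,0],
    [-60,160,-110,0,0,0],
    [-60,200,-110,0,0,0],
    [-60,250,-110,0,0,0],
    [-60,250,-110,0,0,0]
  ]
}}

```text
clock: 18.7
eef_pos: [445.5, -318.3, 230.6]
tool_rot: [[0.996, -0.091, -0.014], [-0.091, -0.996, -0.002], [-0.014, 0.003, -1.0]]
ft_force: [-0.6, 1.1, -0.3]
opening: 0.1
```

```bash
python3 - <<'E'
from h import *
t=grab_frame("top");d=grab_frame("side")
np.savez("f2.npz",t=t["frame"],d=d["frame"])
for f in(t,d):print(landmark_of(f,"bar_knob")[:2],landmark_of(f,"gauge")[:3])
o=np.zeros((110,200,3),np.uint8)
o[:,:100]=t["frame"][150:260,285:385];o[:,100:]=d["frame"][195:305,320:420]
save("g5.png",o,k=4);save("t2.png",t["frame"])
E
```

```text
[{'position': [352.0, 218.6], 'confidence': 0.86}] [{'position': [341.5, 192.1], 'confidence': 0.97}, {'position': [473.7, 345.9], 'confidence': 0.91}, {'position': [308.5, 311.3], 'confidence': 0.91}]
[{'position': [364.8, 228.6], 'confidence': 0.83}, {'position': [267.5, 220.5], 'confidence': 0.56}] [{'position': [383.8, 465.3], 'confidence': 0.92}, {'position': [257.7, 313.2], 'confidence': 0.84}, {'position': [373.5, 234.0], 'confidence': 0.68}]
```

View pics/g5.png

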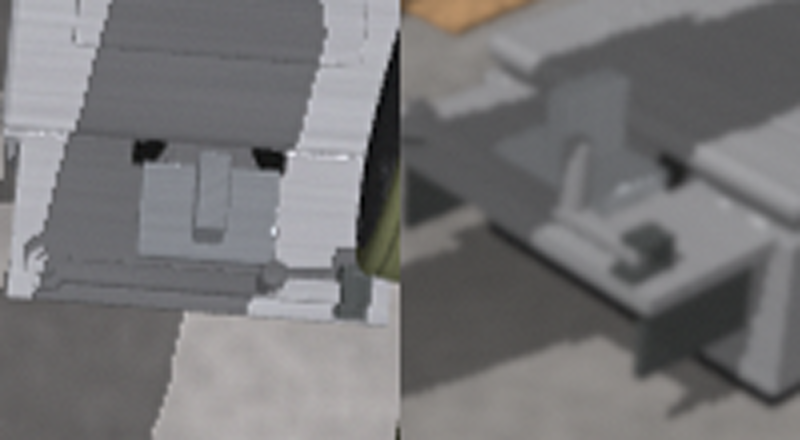

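View pics/t2.png

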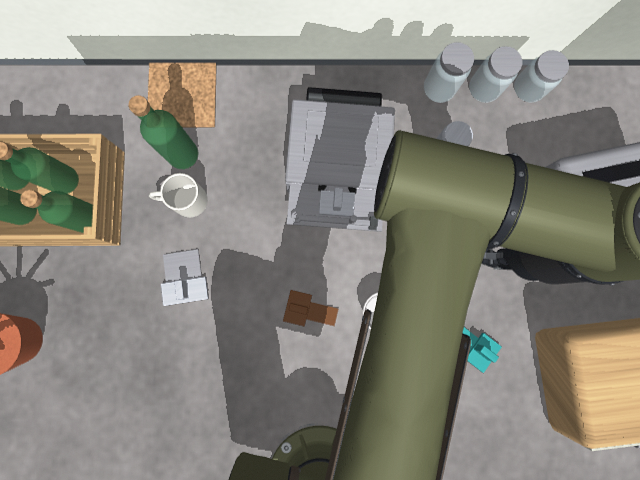

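The crop shows the gauge's shoulders at the bumpers, with the bar across its tail and its end in the dark catch at about crop (350,285). One numeric check before handing in.

```bash
python3 - <<'E'
from h import *
t=grab_frame("top");d=grab_frame("side")
k,e=tri(t,landmark_of(t,"bar_knob")[0]["position"],d,landmark_of(d,"bar_knob")[0]["position"])
print("knob",k.round(1),e.round(1),"expected closed [542.2 -71.6 149]")
for n in("can_a","tub","mug","bottle"):print(n,[(np.round(r["position"]),round(r["confidence"],2)) for r in landmark_of(d,n)[:3]])
s=get_state();print(s["clock"],s["ft_force"]);sign_off()
E
```

```text
Traceback (most recent call last):
IndexError: list index out of range
```

```bash
python3 - <<'E'
from h import *
t=grab_frame("top");d=grab_frame("side")
k,e=tri(t,(352,218.6),d,(364.8,228.6))
print("knob",k.round(1),e.round(1),"expected closed [542.2 -71.6 149]",px(t,[542.2,-71.6,149]),px(d,[542.2,-71.6,149]))
for n in("can_a","tub","mug","bottle"):print(n,[(np.round(r["position"]),round(r["confidence"],2)) for r in landmark_of(d,n)[:3]])
s=get_state();print(s["clock"],s["ft_force"]);sign_off()
E
```

```text
knob [543.8 -70.3 150.2] 4.8 expected closed [542.2 -71.6 149] [353.42367155 218.62579214] [363.42479365 229.90001752]
can_a []
tub [(array([317., 361.]), 0.74)]
mug [(array([265., 220.]), 0.76)]
bottle [(array([294., 204.]), 0.63)]
19.45 [-0.51131336 -0.03312711  0.03268123]
the job is handed in; nothing more can be done
```

The job is handed in at 19.5 s. The narrow gauge, on the right with the 40 mm blade, is laid on the sill and slid in until its shoulders met the bumpers. The bar was then pushed by its knob into its catch.

- **Gauge:** it met a firm stop at about 20 N with no further travel. The last picture shows the shoulders at the bumper fronts.
- **Bar:** it stopped firmly at about 21 N. The picture shows its end in the catch. The knob measured (544, -70, 150) mm against an expected closed position of (542, -72, 149). The two camera rays disagreed by 4.8 mm, so that is agreement only within measurement error.
- **Robot:** clear of everything, with force on the tool near zero at hand-in.
- **Other things:** the arm did not touch them, as far as the forces and pictures show. The tub, mug and bottle were re-detected 3 to 6 px from their first positions. I put that down to network scatter, and the last top picture shows the mug and bottle where they stood.
- **Checks that failed:** the cans were not re-detected in the last check, and the arm hid one of them in the top view. The knob detector also missed on one repeat, so the knob figure comes from the picture just before.

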